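Draw the guarded bolt of the sample locker with the hooked rod

ROBOT

A 6-joint arm with a two-finger parallel gripper is mounted at the origin on a cart in front of the work surface, level with it; the furniture and walls round the work are solid. World frame = base frame: x ahead of the robot, y to its left, z up, the work surface at z = 0. Lengths are in mm, angles in rad, forces in N, time in s.
With the tool pointing down it reaches from about 325 to 875 mm from the base axis. Payload 4.4 kg.
Tool frame: the origin (TCP) lies midway between the tips of the shut fingers; the grasp point (between the pads) lies 19 mm behind it; z points along the fingers, y is the line along which they close (so a half turn about z gives the same grasp; the last joint's range is limited). The gripper opens to 85 mm and grips with 20 to 120 N. Pads are 22 mm wide; open, the fingers measure 114 mm over their backs; the gripper's body (76 mm by 85 mm) begins 54 mm behind the grasp point. The pads swing forward as they close: fully open they stand 13 mm farther back than shut.
Start: joints at [-1.347, 0.207, 1.542, -0, 1.393, -0.15], TCP at [209.952, -535.301, 231.282] pointing down, gripper open.
Joint ranges: [-2.73, 2.73], [-0.86, 2.22], [0.23, 2.46], [-1.11, 4.25], [0.08, 2.63], [-2.82, 2.82]. Speed limits (rad/s): [2.79, 2.79, 3.14, 3.14, 3.14, 3.14].

INTERFACE

Orientations are given as [roll, pitch, yaw] about the fixed x, y, z axes, in that order (R = Rz(yaw) Ry(pitch) Rx(roll)).
In Python, from plant import ctrl, viewer, order gives the robot as it stands. The module is installed in compiled form; this text tells all that it offers.
- The arm moves only by the tool move_arm, never from a script. Its arguments are lists of equal length, an entry for each row: "twist": the turn, a rotation vector about the tool's x, y, z in units of 6 degrees (1.0 is 6 degrees), a list of three; "linear": the shift along the tool's x, y, z in units of 30 mm (1.0 is 30 mm), a list of three; "fingers": the opening in per cent of the stroke, from 0 (shut) to 100 (fully open). A call has exactly 10 rows; each row shifts and turns the commanded pose from where the row before left it, along the tool's axes as they then stand; what a row does not reach is not made up. A row lasts 1/12 s, in which the tool goes at most 41.7 mm and 7.16 degrees, less where a joint would pass 70% of its speed; a pose out of reach is approached as far as the arm can. A call is refused whole if a number of a shift passes 1 or a number of a turn 1, either way. A call with a gripper value outside its range is refused whole. The fingers move at their own pace and stop on an object; "squeeze" is the grip in N (left out, the last holds). Time passes only in rows, so rows that do not move let the fingers close, or fill a call up. It gives the time, the measured TCP pose, the force, the opening and the grip force at its end, in the units of the state.
- ctrl.state(): the state, without advancing time (a new reading comes with each control period).
- viewer.snapshot(name): name is "scene" or "top" or "wrist"; returns the picture (480x640x3 uint8, red, green, blue); there is no depth.
- viewer.get_calibration(name): a dict with "K" (3x3 intrinsics, pixels), "k1" (the pictures are not rectified: a ray, as slopes to the right and down, at radius r is drawn at 1 + k1 r^2 times it, then the intrinsics apply), "position" and "orientation" of the camera in the world. Camera axes: x right, y down, z forward; pixel columns grow to the right and rows downward; lengths in mm; the calibration is good to about 2 mm. A picture is of the moment at which its call begins: read the wrist's pose just before it. get_calibration takes no time and is no camera call; for the wrist camera it gives the pose at the moment of the call.
- order.close_job(): hands the job in; it is judged then, once.
The state is a dict: "t": time; "qpos": joint angles; "dq": joint speeds; "joint_efforts": joint torques, N m; "tcp_pos": TCP position; "tool_rot": TCP orientation; "force": force on the tool from outside, world axes, zero at the start; "moment": the same for the moment, N m; "gripper_width": finger opening in mm; "finger_force": force on a finger pad.
Only numpy, scipy, OpenCV 4.12 (cv2) and the standard library are available. Lean on these libraries where they do the work, as an engineer would, in place of code of your own. Each camera call takes 0.05 s, during which the arm holds its last target. There are 200 camera calls.

TASK

The shutter of the white sample locker is pinned by a bolt whose orange pull tab sits out of reach under a clear guard hood. Take the red-handled hooked rod from its cradle, hook the tab from behind and, with the rod alone, draw the bolt all the way back until you feel its stop, then keep a steady test pull of about 15 N on it there for a second, at no time pulling on it with more than 22 N. Then unhook the rod and lay it back in both forks of its cradle as it was, leaving the bolt drawn and the jar, the lancet box and the pen where they stand.

Things in the scene. Friction and masses are not known exactly. Their poses are not given: they have to be found in the camera images.
- hood_front (a point): Middle of the front lower edge of the clear roof (yellow strip) of the guard hood, 118 mm above the desk, on the white sample locker (fixed, 220 mm wide, 194 high). Axes are the locker's: x into the locker, away from the robot, y left, z up. The hood is 83 mm wide inside, open in front, and ends 84 mm behind this point at the shutter, whose slats stand 7 mm out (brass bush low down: 13 mm). Steel apron below, top 8 mm over the desk, reaching 51 mm ahead of the hood.
- bolt (a joint): How far the bolt is drawn out of the locker (along -x of bolt_tab), m: 0 = fully in; starts between 0 and 0.010. Its hard stop is inside the locker, out of sight and set differently each time, somewhere between 0.030 and 0.048: it can only be felt. The bolt needs about 5 N to slide (so a lasting pull over 10 N means that it is at its stop) and stays where it is left.
- bolt_tab (a point): Middle of the hollow rear face of the orange pull tab, 43 mm above the desk, 42 mm before the shutter when fully in; moves with the bolt, axes as the locker's. The tab is an upright plate 6 mm thick (x), 32 wide, its top 13 mm above this point, with side cheeks 26 mm apart inside, reaching 10 mm back. Top of the bolt's bar: 16 mm below this point (dark collar within 3 mm behind the tab: 15 mm below).
- cradle: Grey base plate 240 x 70 x 12 mm, fixed, with two dark steel V-forks at x = -70 and +120 mm. Origin on the desk below the middle of the handle of a rod lying in it; x runs along the rod to its hook, z up. The V's open 28 mm wide at the top (z = 80 mm); a rod lying in them has its axis at z = 75 mm, y = 0.
- cradle_seat (a point): Where the middle of the rod's handle lies when the rod is in the cradle: 75 mm above the desk, axes as the cradle's.
- hook_grip (a point): Middle of the red handle of the loose hooked rod (about 180 g), on its axis. x runs to the hooked end, z up, nose hanging down. Handle 100 long (x), 14 wide (grasp across it from above), 22 high; steel rod of 8 mm diameter with a tail to x = -93 and a shank to x = 200 mm, there bent down into the nose. Starts lying in the cradle, free between the forks; balances about 10 mm ahead of this point.
- hook_nose (a point): Lower end of the rod's nose: 200 mm ahead of and 34 mm below the handle's middle. The nose is 8 mm thick, round, and hangs 30 mm below the underside of the shank.
- jar_mid (a point): Middle of a clear jar with a lid, 62 mm across, 117 high, standing loose on the desk. Leave it alone.
- lancets_mid (a point): Middle of a white and red lancet box, 60 x 90 x 45 mm, loose on the desk. Leave it alone.
- pen_mid (a point): Middle of a yellow pen with a blue end, 149 mm long, lying loose on the desk. Leave it alone.

How it is judged (in metres and radians):
On the way, in this order (a step that is already met when the one before it is completed fails the run):
1. the rod is lifted out of its cradle (z of hook_grip in the frame of cradle above 0.1 m), for 0.1 s.
2. the rod's nose is behind the pull tab, under the guard hood (x of hook_nose in the frame of bolt_tab between 0 and 0.04 m and z of hook_nose in the frame of bolt_tab below 0.009 m), for 0.05 s.
3. the bolt is at its stop and the rod keeps a pull of 10 to 22 N on it for 0.5 s (value of joint bolt above 0.028 m and contact force between hook and bolt between 10 and 22 N), for 0.5 s.
At the end, for the whole second after the job is handed in: The bolt is still drawn and at rest (joint above 0.028; its stop lies between 0.030 and 0.048); the rod lies at rest in both forks of the cradle, hook to the same end as before: handle middle within 20 mm along, 6 mm across and 7 mm in height of its seat, within 0.07 rad of the cradle's direction (value of joint bolt above 0.028 m and x of hook_grip in the frame of cradle between -0.02 and 0.02 m and y of hook_grip in the frame of cradle between -0.006 and 0.006 m and z of hook_grip in the frame of cradle between 0.068 and 0.082 m and angle between the x axis of hook_grip and the x axis of cradle, either way round below 0.07 rad and x of hook_nose in the frame of cradle above 0.15 m and linear speed of hook below 0.03 m/s and velocity of joint bolt below 0.005 m/s); the robot touches nothing.
It fails at once if the bolt was pulled with more than 22 N (contact force between hook and bolt above 22 N).
It fails at once if the bolt was moved by hand instead of with the rod (contact force between any of the fingers, the arm and bolt above 0.5 N).
It fails at once if the jar was moved (distance of jar_mid from where it was at the start of the episode above 0.02 m).
It fails at once if the lancet box was moved (distance of lancets_mid from where it was at the start of the episode above 0.02 m).
It fails at once if the pen was moved (distance of pen_mid from where it was at the start of the episode above 0.02 m).
It also fails if it takes over 69 s, if anything falls off the work surface, if the arm or the gripper's body presses on something with over 40 N, if the wrist force passes 120 N, or if a joint passes its speed limit or range.

## Working session

There is one attempt and no reset: what is moved stays moved. The work goes in short steps, Python scripts to look and compute and a tool call to move; the robot and the scene stay as the last step left them, time stands still between calls to the robot, and variables do not carry over. Pictures are saved under pics/ and viewed, at most 13 in all, crops included, and the job is handed in when it is done.

Besides the shell and the picture viewer there is one more tool, called after "Call:" as name(argument=value, ...) on one line, values as JSON. move_arm: Moves the arm, as the interface text tells. Its arguments: {"type":"object","properties":{"twist":{"type":"array"},"linear":{"type":"array"},"fingers":{"type":"array"},"squeeze":{"type":"number"}},"required":["twist","linear","fingers"]}

```bash
mkdir -p pics
cat > h.py <<'E'
import numpy as np, cv2
from scipy.spatial.transform import Rotation as R
from plant import ctrl, viewer, order
def snap(name,fn):
    c=viewer.get_calibration(name); im=viewer.snapshot(name)
    cv2.imwrite('pics/'+fn,im[:,:,::-1]); return im,c
def rot(o):
    o=np.array(o,float)
    return o if o.shape==(3,3) else R.from_euler('xyz',o).as_matrix()
def ray(c,u,v):
    K=np.array(c['K']); k1=c['k1']
    d=np.array([k1,0,0,0],float)
    p=cv2.undistortPoints(np.array([[[u,v]]],float),K,d,None,None).ravel()
    return np.array(c['position'],float),rot(c['orientation'])@np.array([p[0],p[1],1])
def plane(c,u,v,z):
    o,d=ray(c,u,v); return o+d*(z-o[2])/d[2]
def proj(c,P):
    K=np.array(c['K']); M=rot(c['orientation']).T
    q=M@(np.array(P,float)-np.array(c['position'])); x=q[:2]/q[2]; x=x*(1+c['k1']*(x@x))
    return K[:2,:2]@x+K[:2,2]
E
python3 - <<'E'
from h import *
for n in('scene','top'):
    im,c=snap(n,n+'0.png'); print(n,c)
print(ctrl.state())
E
```

```text
scene {'K': array([[582.04807175,   0.        , 322.8984232 ],
       [  0.        , 582.04807175, 230.68357066],
       [  0.        ,   0.        ,   1.        ]]), 'k1': -0.05205879576706336, 'position': array([   2.49238506,  855.57000072, 1091.01202265]), 'orientation': array([-2.32863231,  0.01006981, -2.58154593])}
top {'K': array([[502.76265678,   0.        , 318.24216807],
       [  0.        , 502.76265678, 244.08009916],
       [  0.        ,   0.        ,   1.        ]]), 'k1': 0.004317294883434841, 'position': array([ 358.56743614,  -32.06210175, 1399.47192442]), 'orientation': array([-2.98884198, -0.01005111, -1.5840325 ])}
{'t': 0.1, 'qpos': array([-1.34750861e+00,  2.07385137e-01,  1.54285650e+00, -1.89524459e-05,
        1.39351744e+00, -1.50466679e-01]), 'dq': array([ 7.09827475e-04, -6.30520231e-05, -2.89227682e-03,  7.81523535e-04,
       -2.17282661e-03, -1.85175201e-05]), 'joint_efforts': array([-5.68620890e-04, -3.84093761e+01, -2.92546195e+01, -4.20899266e-05,
        4.87637080e-03, -2.07856618e-05]), 'tcp_pos': array([ 209.78247653, -534.60129388,  230.19176802]), 'tool_rot': array([-3.13944792e+00, -3.06307235e-04,  3.73757427e-01]), 'force': array([ 0.10040479,  0.21005483, -0.96131762]), 'moment': array([0.02539953, 0.00129004, 0.01818127]), 'finger_force': 0.0, 'gripper_width': 85.22346929056494}
```

View pics/scene0.png

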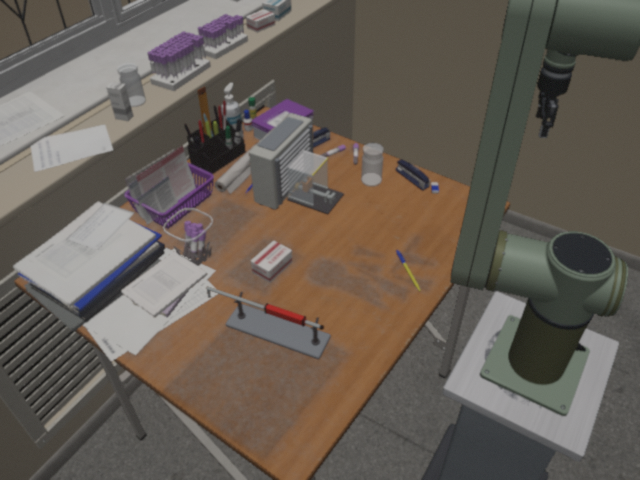

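View pics/top0.png

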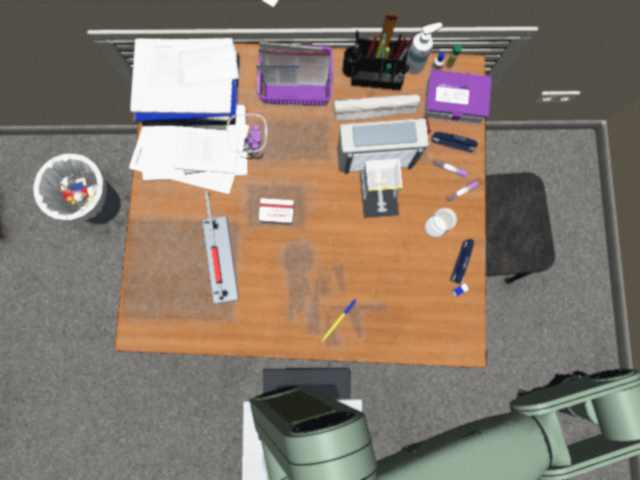

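The rod's red handle is at about (217,264) in the top view, with the hook end at (207,195). The hood's yellow strip is near (384,188), the jar at (440,222) and the pen at (339,320). Next I'll measure by colour and enlarge the key areas.

Run:
```python
from h import *
im,c=cv2.imread('pics/top0.png'),viewer.get_calibration('top')
ims,cs=cv2.imread('pics/scene0.png'),viewer.get_calibration('scene')
a=cv2.resize(im[180:310,180:250],None,fx=4,fy=4,interpolation=cv2.INTER_CUBIC)
b=cv2.resize(im[110:225,335:435],None,fx=4.5,fy=4.5,interpolation=cv2.INTER_CUBIC)
o=np.zeros((530,760,3),np.uint8);o[:520,:280]=a;o[:517,290:740]=b
cv2.imwrite('pics/c1.png',o)
s=cv2.resize(ims[125:225,240:350],None,fx=6,fy=6,interpolation=cv2.INTER_CUBIC)
cv2.imwrite('pics/c2.png',s)
hsv=cv2.cvtColor(im,cv2.COLOR_BGR2HSV)
m=((hsv[...,0]<8)|(hsv[...,0]>172))&(hsv[...,1]>190)&(hsv[...,2]>90)
m[:, :180]=0;m[:,250:]=0
ys,xs=np.nonzero(m);print(len(xs))
p=np.array([plane(c,x,y,84) for x,y in zip(xs,ys)]);me=p.mean(0);w,v=np.linalg.eigh(np.cov(p[:,:2].T))
print('handle',me,np.arctan2(v[1,1],v[0,1]),np.sqrt(w*12))
```

```text
Traceback (most recent call last):
ValueError: could not broadcast input array from shape (518,450,3) into shape (517,450,3)
```

Run:
```python
from h import *
im,c=cv2.imread('pics/top0.png'),viewer.get_calibration('top')
ims,cs=cv2.imread('pics/scene0.png'),viewer.get_calibration('scene')
a=cv2.resize(im[180:310,180:250],None,fx=4,fy=4,interpolation=cv2.INTER_CUBIC)
b=cv2.resize(im[110:225,335:435],None,fx=4,fy=4,interpolation=cv2.INTER_CUBIC)
o=np.zeros((530,760,3),np.uint8);o[:520,:280]=a;o[:460,290:690]=b
cv2.imwrite('pics/c1.png',o)
s=cv2.resize(ims[125:225,240:350],None,fx=6,fy=6,interpolation=cv2.INTER_CUBIC)
cv2.imwrite('pics/c2.png',s)
hsv=cv2.cvtColor(im,cv2.COLOR_BGR2HSV)
m=((hsv[...,0]<8)|(hsv[...,0]>172))&(hsv[...,1]>190)&(hsv[...,2]>90)
m[:, :180]=0;m[:,250:]=0
ys,xs=np.nonzero(m);print(len(xs))
p=np.array([plane(c,x,y,84) for x,y in zip(xs,ys)]);me=p.mean(0);w,v=np.linalg.eigh(np.cov(p[:,:2].T))
print('handle',me,np.arctan2(v[1,1],v[0,1]),np.sqrt(w*12))
```

```text
0<stdin>:14: RuntimeWarning: Mean of empty slice.
  ret = ret.dtype.type(ret / rcount)
Traceback (most recent call last):
IndexError: too many indices for array: array is 1-dimensional, but 2 were indexed
```

View pics/c1.png

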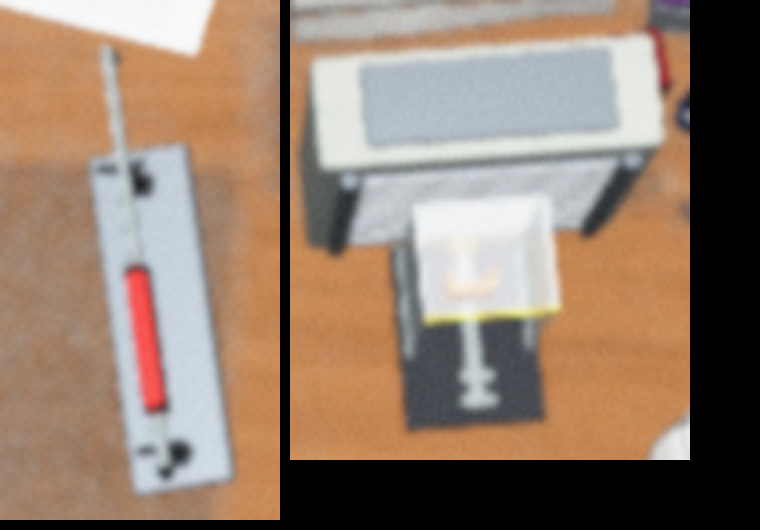

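View pics/c2.png

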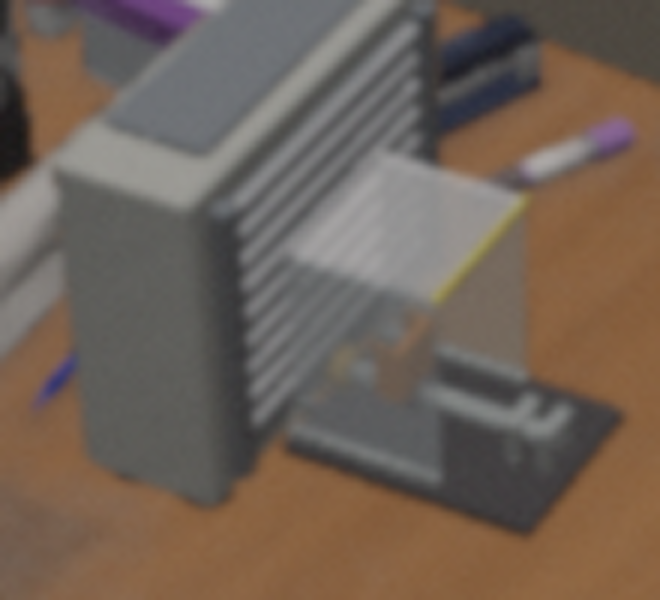

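The crops show the red handle at about crop pixels (145,338), and the hook end up at (108,50). The yellow strip runs from (425,322) to (560,312), and the orange tab is at (472,285) under the roof.

Run:
```python
from h import *
im,c=cv2.imread('pics/top0.png'),viewer.get_calibration('top')
ims,cs=cv2.imread('pics/scene0.png'),viewer.get_calibration('scene')
def mask(im,f,box):
    h=cv2.cvtColor(im,cv2.COLOR_BGR2HSV).astype(int); m=f(h[...,0],h[...,1],h[...,2]); k=np.zeros_like(m); k[box[1]:box[3],box[0]:box[2]]=1
    ys,xs=np.nonzero(m&k); return xs,ys
red=lambda h,s,v:((h<6)|(h>172))&(s>150)&(v>60)
yel=lambda h,s,v:(h>23)&(h<36)&(s>110)
org=lambda h,s,v:(h>7)&(h<20)&(s>40)
def line(c,xs,ys,z,n):
    p=np.array([plane(c,x,y,z) for x,y in zip(xs,ys)]);me=p.mean(0);w,v=np.linalg.eigh(np.cov(p[:,:2].T))
    d=v[:,1]; t=(p[:,:2]-me[:2])@d; print(n,len(xs),me.round(1),'dir',d.round(4),'mid',(me[:2]+d*(t.max()+t.min())/2).round(1),'len',np.ptp(t).round(1))
line(c,*mask(im,red,(200,230,235,290)),84,'top red');line(cs,*mask(ims,red,(255,295,315,330)),78,'scene red')
line(c,*mask(im,yel,(360,180,410,195)),118,'top yel');line(cs,*mask(ims,yel,(305,150,335,180)),118,'scene yel')
xs,ys=mask(im,org,(370,170,395,187)); print('tab px',len(xs),xs.mean(),ys.mean(),np.ptp(xs),np.ptp(ys)); line(c,xs,ys,54,'tab')
print('rod tip',plane(c,180+108/4,180+48/4,79),'tail',plane(c,180+165/4,180+472/4,79))
# locker front apron corners (z=8) from top crop
f=lambda u,v,z:plane(c,335+(u-290)/4,110+v/4,z).round(1)
print('apron',f(408,430,8),f(545,419,8)); print('tab front edge',f(450,297,56),f(497,293,56))
print('bolt',f(478,320,27),f(480,405,27))
print('locker top',f(322,168,194),f(664,147,194))
g=lambda u,v,z:plane(cs,240+u/6,125+v/6,z).round(1)
print('scene apron',g(528,533,8),g(622,415,8))
```

```text
top red 139 [510.3 220.7  84. ] dir [-0.9886 -0.1503] mid [510.3 220.7] len 89.3
scene red 331 [511.3 223.8  78. ] dir [-0.9909 -0.1346] mid [512.3 224. ] len 94.8
top yel 1 [ 700.  -219.6  118. ] dir [nan nan] mid [nan nan] len nan<stdin>:11: RuntimeWarning: Degrees of freedom <= 0 for slice
  c *= np.true_divide(1, fact)
  c *= np.true_divide(1, fact)
<stdin>:11: RuntimeWarning: Mean of empty slice.
  ret = ret.dtype.type(ret / rcount)
Traceback (most recent call last):
IndexError: too many indices for array: array is 1-dimensional, but 2 were indexed
```

Run:
```python
from h import *
im,c=cv2.imread('pics/top0.png'),viewer.get_calibration('top')
ims,cs=cv2.imread('pics/scene0.png'),viewer.get_calibration('scene')
print('rod tip',plane(c,180+108/4,180+48/4,79),'tail',plane(c,180+165/4,180+472/4,79))
f=lambda u,v,z:plane(c,335+(u-290)/4,110+v/4,z).round(1)
print('yel',f(425,322,118),f(560,312,118))
print('apron',f(408,430,8),f(545,419,8)); print('tab front edge',f(450,297,56),f(497,293,56))
print('bolt',f(474,330,27),f(480,405,27))
print('locker top',f(322,168,194),f(664,147,194))
g=lambda u,v,z:plane(cs,240+u/6,125+v/6,z).round(1)
print('scene apron',g(528,533,8),g(622,415,8),'yel',g(437,300,118),g(526,198,118))
for n,P in [('grip',(511,222,75))]:
    print(n)
d=np.array([.9893,.1455]);
```

```text
rod tip [707.10244737 249.74610639  79.        ] tail [422.31923089 206.88527442  79.        ]
yel [ 696.4 -182.   118. ] [ 702.2 -271.   118. ]
apron [ 647.1 -180.6    8. ] [ 653.9 -277.8    8. ]
tab front edge [ 730.3 -207.    56. ] [ 732.8 -239.5   56. ]
bolt [ 714.2 -226.9   27. ] [ 660.4 -229.4   27. ]
locker top [ 775.9 -111.5  194. ] [ 787.5 -326.1  194. ]
scene apron [ 643.9 -173.7    8. ] [ 650.2 -270.2    8. ] yel [ 696.8 -182.   118. ] [ 703.1 -268.6  118. ]
grip
```

```bash
cat >> h.py <<'E'
def to(p,yaw,state=None):
    """shift to world p in tool axes (units) after first turning to yaw; prints turn too"""
    s=state or ctrl.state(); M=R.from_euler('xyz',s['tool_rot'])
    T=R.from_euler('xyz',[np.pi,0,yaw]); tw=(M.inv()*T).as_rotvec()
    d=np.array(p)-s['tcp_pos']
    print('t',round(s['t'],2),'pos',s['tcp_pos'].round(1),'rot',s['tool_rot'].round(4),'F',s['force'].round(1),'twist u',(np.degrees(tw)/6).round(3),'lin before turn u',(M.inv().apply(d)/30).round(3),'lin after turn u',(T.inv().apply(d)/30).round(3))
E
python3 -c "
from h import *
to([521,223.5,150],.147)"
```

```text
t 0.1 pos [ 209.8 -534.6  230.2] rot [-3.1394e+00 -3.0000e-04  3.7380e-01] F [ 0.1  0.2 -1. ] twist u [-2.100e-02 -1.000e-03  2.165e+00] lin before turn u [ 18.883 -19.732   2.721] lin after turn u [ 13.963 -23.478   2.673]
```

Call:
move_arm(twist=[[0,0,0.722],[0,0,0.722],[0,0,0.722],[0,0,0],[0,0,0],[0,0,0],[0,0,0],[0,0,0],[0,0,0],[0,0,0]], linear=[[0,0,0],[0,0,0],[0,0,0],[0.56,-0.94,0],[0.56,-0.94,0],[0.56,-0.94,0],[0.56,-0.94,0],[0.56,-0.94,0],[0.56,-0.94,0],[0.56,-0.94,0]], fingers=[100,100,100,100,100,100,100,100,100,100], squeeze=110)

```text
t: 0.93
tcp_pos: [297.4, -320.9, 230.8]
tool_rot: [-3.141, 0.0, 0.146]
force: [0.6, 0.1, -0.2]
gripper_width: 85.7
finger_force: 0.0
```

Call:
move_arm(twist=[[0,0,0],[0,0,0],[0,0,0],[0,0,0],[0,0,0],[0,0,0],[0,0,0],[0,0,0],[0,0,0],[0,0,0]], linear=[[0.56,-0.94,0],[0.56,-0.94,0],[0.56,-0.94,0],[0.56,-0.94,0],[0.56,-0.94,0],[0.56,-0.94,0],[0.56,-0.94,0],[0.56,-0.94,0],[0.56,-0.94,0],[0.56,-0.94,0.2]], fingers=[100,100,100,100,100,100,100,100,100,100])

```text
t: 1.77
tcp_pos: [423.2, -17.7, 226.1]
tool_rot: [3.141, -0.002, 0.147]
force: [0.0, -0.6, -0.2]
gripper_width: 85.6
finger_force: 0.0
```

Call:
move_arm(twist=[[0,0,0],[0,0,0],[0,0,0],[0,0,0],[0,0,0],[0,0,0],[0,0,0],[0,0,0],[0,0,0],[0,0,0]], linear=[[0.56,-0.94,0.3],[0.56,-0.94,0.3],[0.56,-0.94,0.3],[0.56,-0.94,0.3],[0.56,-0.94,0.3],[0.56,-0.94,0.4],[0.56,-0.94,0.3],[0.2,-0.2,0.2],[0,0,0],[0,0,0]], fingers=[100,100,100,100,100,100,100,100,100,100])

```text
t: 2.6
tcp_pos: [513.9, 199.7, 152.4]
tool_rot: [3.141, 0.003, 0.148]
force: [-0.5, -0.8, 0.4]
gripper_width: 85.0
finger_force: 0.0
```

Run:
```python
from h import *
to([521,223.5,120],.147)
im,c=snap('wrist','w1.png'); print(c['position'],c['orientation'])
h=cv2.cvtColor(im,cv2.COLOR_RGB2HSV).astype(int); m=((h[...,0]<6)|(h[...,0]>172))&(h[...,1]>150)&(h[...,2]>60)
n,l,st,_=cv2.connectedComponentsWithStats(m.astype(np.uint8)); k=1+st[1:,4].argmax(); ys,xs=np.nonzero(l==k); print(st[k])
p=np.array([plane(c,x,y,86) for x,y in zip(xs[::7],ys[::7])]);me=p.mean(0);w,v=np.linalg.eigh(np.cov(p[:,:2].T));d=v[:,1];t=(p[:,:2]-me[:2])@d
print(me,d,np.arctan2(*d[::-1]),'mid',me[:2]+d*(t.max()+t.min())/2,np.ptp(t),np.ptp((p[:,:2]-me[:2])@v[:,0]))
```

```text
t 2.6 pos [513.9 199.7 152.4] rot [3.1408e+00 2.6000e-03 1.4800e-01] F [-0.5 -0.8  0.4] twist u [0.008 0.024 0.009] lin before turn u [ 0.354 -0.75   1.077] lin after turn u [ 0.35  -0.749  1.079]
[594.77735112 210.5210343  295.50623622] [ 2.81999711e+00 -2.93649183e-04 -1.42405905e+00]
[ 268  180   31  148 3691]
[515.20912798 220.56840547  86.        ] [-0.98889946 -0.1485862 ] -2.992454204606344 mid [512.58238199 220.1737261 ] 89.4952489182262 14.771247970235464
```

View pics/w1.png

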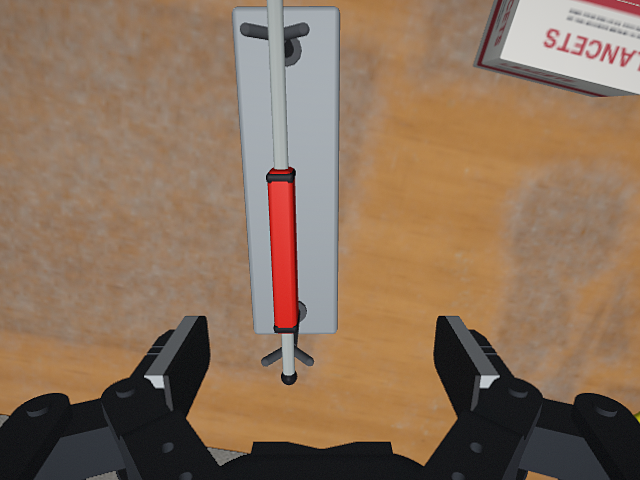

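The wrist picture shows the handle from (281,175) to (286,330) with its dark caps, lying in both forks. The lancet box is well to the right. Now I'll align, descend and close.

Call:
move_arm(twist=[[0,0.02,0],[0,0,0],[0,0,0],[0,0,0],[0,0,0],[0,0,0],[0,0,0],[0,0,0],[0,0,0],[0,0,0]], linear=[[0.325,-0.683,0],[0,0,0.6],[0,0,0.6],[0,0,0.6],[0,0,0.6],[0,0,0.5],[0,0,0.2],[0,0,0.1],[0,0,0],[0,0,0]], fingers=[100,100,100,100,100,100,100,100,100,100])

```text
t: 3.48
tcp_pos: [522.5, 221.5, 58.5]
tool_rot: [-3.141, -0.004, 0.146]
force: [0.5, 0.3, 0.4]
gripper_width: 85.9
finger_force: 0.0
```

Call:
move_arm(twist=[[0,0,0],[0,0,0],[0,0,0],[0,0,0],[0,0,0],[0,0,0],[0,0,0],[0,0,0],[0,0,0],[0,0,0]], linear=[[0,0,0],[0,0,0],[0,0,0],[0,0,0],[0,0,0],[0,0,0],[0,0,0],[0,0,0],[0,0,0],[0,0,0]], fingers=[70,40,30,15,0,0,0,0,0,0])

```text
t: 4.32
tcp_pos: [521.7, 223.3, 57.8]
tool_rot: [-3.139, -0.003, 0.147]
force: [-0.7, 5.1, 1.1]
gripper_width: 12.1
finger_force: 107.3
```

Call:
move_arm(twist=[[0,0,0],[0,0,0],[0,0,0],[0,0,0],[0,0,0],[0,0,0],[0,0,0],[0,0,0],[0,0,0],[0,0,0]], linear=[[0,0,-0.1],[0,0,-0.2],[0,0,-0.3],[0,0,-0.5],[0,0,-0.6],[0,0,-0.6],[0,0,-0.6],[0,0,-0.4],[0,0,-0.2],[0,0,0]], fingers=[0,0,0,0,0,0,0,0,0,0])

```text
t: 5.15
tcp_pos: [522.6, 221.8, 164.3]
tool_rot: [-3.141, -0.006, 0.147]
force: [0.7, -0.5, -1.6]
gripper_width: 12.1
finger_force: 107.3
```

Call:
move_arm(twist=[[0,0,0.2],[0,0,0.2],[0,0,0.2],[0,0,0.17],[0,0,0],[0,0,0],[0,0,0],[0,0,0],[0,0,0],[0,0,0]], linear=[[-0.3,0,0],[-0.5,0.2,0],[-0.5,0.4,0],[-0.4,0.6,0],[-0.4,0.8,0],[0,0.9,0],[0,0.9,0],[0,0.9,0],[0,0.9,0],[0,0.9,0]], fingers=[0,0,0,0,0,0,0,0,0,0])

```text
t: 5.98
tcp_pos: [470.6, 19.8, 160.4]
tool_rot: [-3.141, 0.002, 0.066]
force: [1.2, -0.3, -1.8]
gripper_width: 12.5
finger_force: 107.4
```

Call:
move_arm(twist=[[0,0,0],[0,0,0],[0,0,0],[0,0,0],[0,0,0],[0,0,0],[0,0,0],[0,0,0],[0,0,0],[0,0,0]], linear=[[0,0.9,0],[0,0.9,0],[0,0.9,0],[0,0.9,0],[0,0.9,0],[0,0.9,0],[0,0.9,0],[0,0.9,0],[0,0.9,0],[0,0.6,0]], fingers=[0,0,0,0,0,0,0,0,0,0])

```text
t: 6.82
tcp_pos: [488.5, -241.2, 160.3]
tool_rot: [-3.14, 0.001, 0.064]
force: [0.3, 0.6, -2.3]
gripper_width: 12.3
finger_force: 107.5
```

```bash
python3 -c "
from h import *
to([489,-240,81.5],.066)"
```

```text
t 6.82 pos [ 488.5 -241.2  160.3] rot [-3.1401e+00  8.0000e-04  6.3900e-02] F [ 0.3  0.6 -2.3] twist u [-0.014  0.008 -0.02 ] lin before turn u [ 0.021 -0.034  2.625] lin after turn u [ 0.019 -0.038  2.625]
```

Call:
move_arm(twist=[[0,0,0],[0,0,0],[0,0,0],[0,0,0],[0,0,0],[0,0,0],[0,0,0],[0,0,0],[0,0,0],[0,0,0]], linear=[[0,0,0.2],[0,0,0.4],[0,0,0.5],[0,0,0.5],[0,0,0.5],[0,0,0.3],[0,0,0.2],[0,0,0],[0,0,0],[0,0,0]], fingers=[0,0,0,0,0,0,0,0,0,0])

```text
t: 7.65
tcp_pos: [490.9, -239.8, 84.8]
tool_rot: [3.141, -0.003, 0.067]
force: [0.3, 0.9, -0.4]
gripper_width: 12.2
finger_force: 107.7
```

Run:
```python
from h import *
to([489,-240,81.5],.066)
im,c=snap('wrist','w2.png'); print(c['position'],c['orientation'])
im,c=snap('scene','s2.png'); cv2.imwrite('pics/s2c.png',cv2.resize(im[130:230,270:390,::-1],None,fx=6,fy=6,interpolation=cv2.INTER_CUBIC))
```

```text
t 7.65 pos [ 490.9 -239.8   84.8] rot [ 3.1409 -0.0032  0.0666] F [ 0.3  0.9 -0.4] twist u [ 0.006 -0.031  0.006] lin before turn u [-0.063  0.002  0.109] lin after turn u [-0.062  0.002  0.109]
[ 571.64166127 -235.5998019   228.42292397] [ 2.82581105e+00 -1.74515538e-04 -1.50538350e+00]
```

View pics/w2.png

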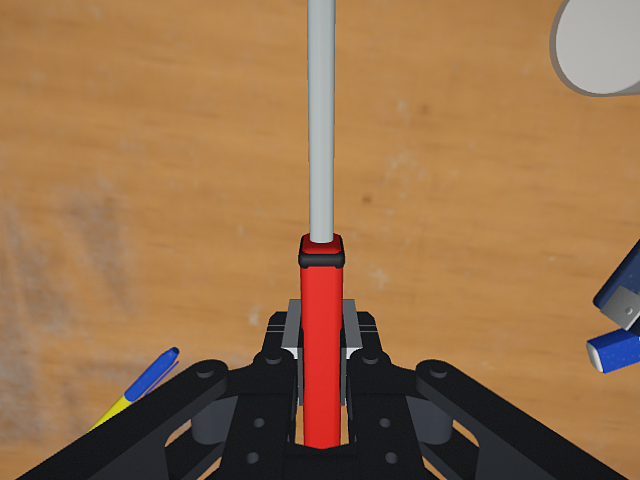

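View pics/s2c.png

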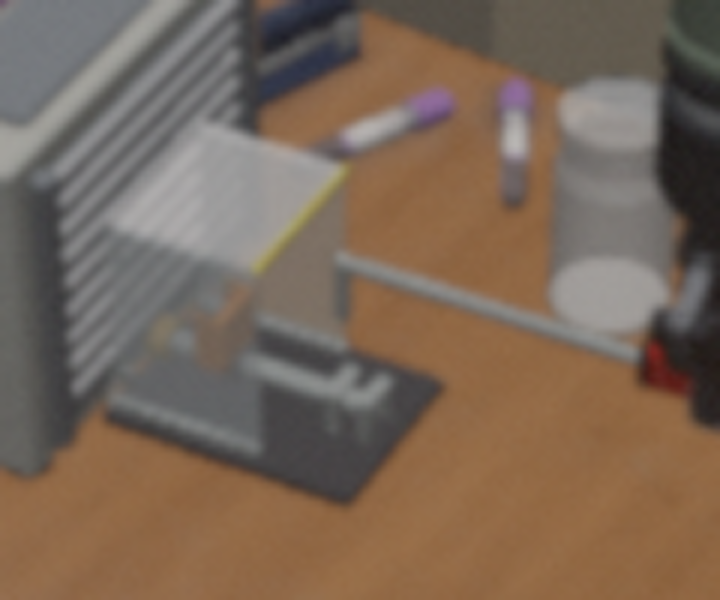

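The rod is held straight (column 321 all along). In the scene crop the nose's lower end is at (343,312), just short of the hood, and the tab is at (222,325). I'll check these against the model.

Run:
```python
from h import *
c=viewer.get_calibration('scene'); ct=viewer.get_calibration('top')
P=np.array([681.5,-227.1,68]); q=proj(c,P); print('nose pred crop',(q-[270,130])*6, 'bend', (proj(c,P+[0,0,34])-[270,130])*6)
a=np.array([699.5,-226,0]); X=np.array([.9978,.066,0]); Y=np.array([-.066,.9978,0])
for xd in (32,36):  # tab front face at hood+36-drawn
  for n,y,z in(('TL',16,56),('TR',-16,56),('BL',16,33)):
    p=a+X*xd+Y*y+[0,0,z]; print(xd,n,'scene crop',((proj(c,p)-[270,130])*6).round(),'topcrop',((proj(ct,p)-[335,110])*4+[290,0]).round())
im,ct=snap('top','t2.png')
cv2.imwrite('pics/t2c.png',cv2.resize(im[145:265,340:430,::-1],None,fx=5,fy=5,interpolation=cv2.INTER_CUBIC))
print('nose pred t2c',((proj(ct,P+[0,0,38])-[340,145])*5).round(), 'handle',((proj(ct,P+[-200*.9978,-13.2,45])-[340,145])*5).round())
```

```text
nose pred crop [339.1490579  314.31689722] bend [338.71861713 256.54876834]
32 TL scene crop [230. 322.] topcrop [451. 297.]
32 TR scene crop [263. 285.] topcrop [497. 293.]
32 BL scene crop [231. 360.] topcrop [447. 306.]
36 TL scene crop [222. 320.] topcrop [451. 291.]
36 TR scene crop [255. 282.] topcrop [497. 288.]
36 BL scene crop [224. 357.] topcrop [447. 300.]
nose pred t2c [227. 260.] handle [268. 634.]
```

View pics/t2c.png

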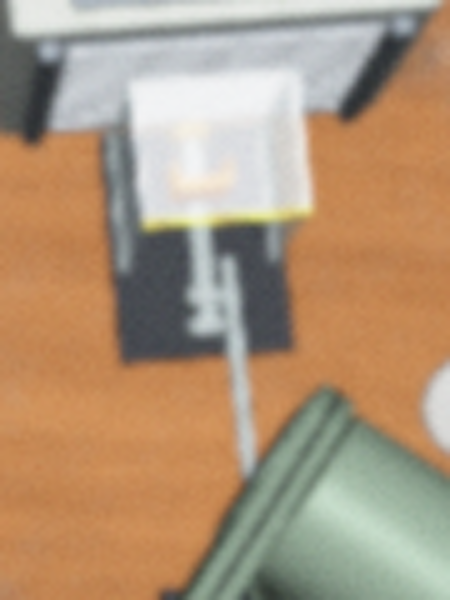

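The nose shows at (229,257), as predicted. Advance 70 mm over the tab, then lower about 28 mm.

Call:
move_arm(twist=[[0,0,0],[0,0,0],[0,0,0],[0,0,0],[0,0,0],[0,0,0],[0,0,0],[0,0,0],[0,0,0],[0,0,0]], linear=[[0,0,0.05],[0.2,0,0],[0.3,0,0],[0.4,0,0],[0.4,0,0],[0.4,0,0],[0.3,0,0],[0.2,0,0],[0.13,0,0],[0,0,0]], fingers=[0,0,0,0,0,0,0,0,0,0])

```text
t: 8.63
tcp_pos: [560.8, -235.0, 82.7]
tool_rot: [3.142, -0.002, 0.067]
force: [0.2, -0.4, -2.9]
gripper_width: 12.4
finger_force: 107.7
```

Run:
```python
from h import *
to([560.7,-235.2,54],.066)
im,c=snap('scene','s3.png'); cv2.imwrite('pics/s3c.png',cv2.resize(im[145:205,270:340,::-1],None,fx=8,fy=8,interpolation=cv2.INTER_CUBIC))
```

```text
t 8.63 pos [ 560.8 -235.    82.7] rot [ 3.1416e+00 -2.4000e-03  6.6900e-02] F [ 0.2 -0.4 -2.9] twist u [ 0.    -0.023  0.008] lin before turn u [-0.007  0.006  0.956] lin after turn u [-0.004  0.006  0.956]
```

View pics/s3c.png

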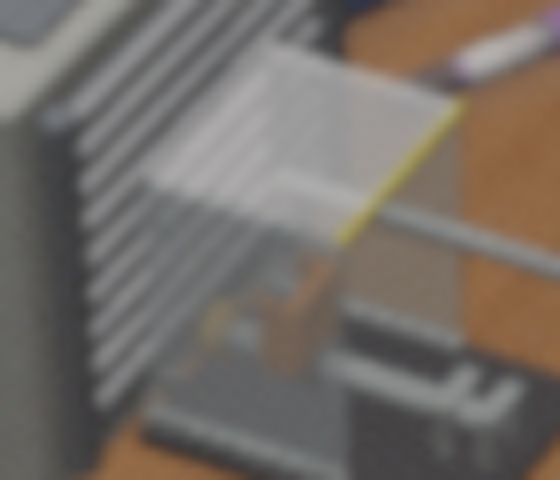

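The nose has passed over the tab: the bend is at about (278,180) and the tab at (300,320). I'll lower it.

Call:
move_arm(twist=[[0,0,0],[0,0,0],[0,0,0],[0,0,0],[0,0,0],[0,0,0],[0,0,0],[0,0,0],[0,0,0],[0,0,0]], linear=[[0,0,0.05],[0,0,0.1],[0,0,0.15],[0,0,0.15],[0,0,0.15],[0,0,0.15],[0,0,0.1],[0,0,0.08],[0,0,0],[0,0,0]], fingers=[0,0,0,0,0,0,0,0,0,0])

```text
t: 9.52
tcp_pos: [560.0, -235.0, 54.6]
tool_rot: [-3.141, -0.002, 0.066]
force: [-0.5, -0.6, -2.7]
gripper_width: 12.1
finger_force: 107.7
```

Call:
move_arm(twist=[[0,0,0],[0,0,0],[0,0,0],[0,0,0],[0,0,0],[0,0,0],[0,0,0],[0,0,0],[0,0,0],[0,0,0]], linear=[[-0.05,0,0],[-0.05,0,0],[-0.05,0,0],[-0.05,0,0],[-0.05,0,0],[-0.05,0,0],[-0.05,0,0],[-0.05,0,0],[-0.05,0,0],[-0.05,0,0]], fingers=[0,0,0,0,0,0,0,0,0,0])

```text
t: 10.35
tcp_pos: [546.7, -236.2, 55.5]
tool_rot: [3.141, -0.006, 0.066]
force: [5.7, 0.5, -5.5]
gripper_width: 12.0
finger_force: 107.2
```

Call:
move_arm(twist=[[0,0,0],[0,0,0],[0,0,0],[0,0,0],[0,0,0],[0,0,0],[0,0,0],[0,0,0],[0,0,0],[0,0,0]], linear=[[-0.05,0,0],[-0.05,0,0],[-0.05,0,0],[-0.05,0,0],[-0.05,0,0],[-0.05,0,0],[-0.05,0,0],[-0.05,0,0],[-0.05,0,0],[-0.03,0,0]], fingers=[0,0,0,0,0,0,0,0,0,0])

```text
t: 11.18
tcp_pos: [532.2, -237.2, 55.4]
tool_rot: [3.141, -0.006, 0.066]
force: [4.7, -0.3, -4.4]
gripper_width: 12.0
finger_force: 107.2
```

Call:
move_arm(twist=[[0,0,0],[0,0,0],[0,0,0],[0,0,0],[0,0,0],[0,0,0],[0,0,0],[0,0,0],[0,0,0],[0,0,0]], linear=[[-0.007,0,0],[-0.007,0,0],[-0.007,0,0],[-0.007,0,0],[-0.007,0,0],[-0.007,0,0],[-0.007,0,0],[-0.007,0,0],[-0.007,0,0],[-0.007,0,0]], fingers=[0,0,0,0,0,0,0,0,0,0])

```text
t: 12.02
tcp_pos: [530.0, -237.3, 55.4]
tool_rot: [3.141, -0.005, 0.066]
force: [4.5, 0.4, -4.3]
gripper_width: 12.2
finger_force: 107.2
```

Call:
move_arm(twist=[[0,0,0],[0,0,0],[0,0,0],[0,0,0],[0,0,0],[0,0,0],[0,0,0],[0,0,0],[0,0,0],[0,0,0]], linear=[[-0.007,0,0],[-0.007,0,0],[-0.007,0,0],[-0.007,0,0],[-0.007,0,0],[-0.007,0,0],[-0.007,0,0],[-0.007,0,0],[-0.007,0,0],[-0.007,0,0]], fingers=[0,0,0,0,0,0,0,0,0,0])

```text
t: 12.85
tcp_pos: [527.8, -237.5, 55.3]
tool_rot: [3.141, -0.005, 0.066]
force: [5.1, 1.2, -3.8]
gripper_width: 12.4
finger_force: 107.2
```

Call:
move_arm(twist=[[0,0,0],[0,0,0],[0,0,0],[0,0,0],[0,0,0],[0,0,0],[0,0,0],[0,0,0],[0,0,0],[0,0,0]], linear=[[-0.007,0,0],[-0.007,0,0],[-0.007,0,0],[-0.007,0,0],[-0.007,0,0],[-0.007,0,0],[-0.007,0,0],[-0.007,0,0],[-0.007,0,0],[-0.007,0,0]], fingers=[0,0,0,0,0,0,0,0,0,0])

```text
t: 13.68
tcp_pos: [525.8, -237.6, 55.4]
tool_rot: [3.141, -0.005, 0.066]
force: [6.2, 1.1, -4.5]
gripper_width: 12.2
finger_force: 107.2
```

Call:
move_arm(twist=[[0,0,0],[0,0,0],[0,0,0],[0,0,0],[0,0,0],[0,0,0],[0,0,0],[0,0,0],[0,0,0],[0,0,0]], linear=[[-0.006,0,0],[-0.006,0,0],[-0.006,0,0],[-0.006,0,0],[-0.006,0,0],[-0.006,0,0],[-0.006,0,0],[-0.006,0,0],[-0.006,0,0],[-0.006,0,0]], fingers=[0,0,0,0,0,0,0,0,0,0])

```text
t: 14.52
tcp_pos: [524.0, -237.7, 55.4]
tool_rot: [3.141, -0.005, 0.066]
force: [5.9, 0.3, -3.6]
gripper_width: 12.0
finger_force: 107.2
```

Call:
move_arm(twist=[[0,0,0],[0,0,0],[0,0,0],[0,0,0],[0,0,0],[0,0,0],[0,0,0],[0,0,0],[0,0,0],[0,0,0]], linear=[[-0.007,0,0],[-0.007,0,0],[-0.007,0,0],[-0.007,0,0],[-0.007,0,0],[-0.007,0,0],[-0.007,0,0],[-0.007,0,0],[-0.007,0,0],[-0.007,0,0]], fingers=[0,0,0,0,0,0,0,0,0,0])

```text
t: 15.35
tcp_pos: [521.9, -237.9, 55.4]
tool_rot: [3.141, -0.005, 0.066]
force: [5.0, 0.4, -3.9]
gripper_width: 12.0
finger_force: 107.2
```

Call:
move_arm(twist=[[0,0,0],[0,0,0],[0,0,0],[0,0,0],[0,0,0],[0,0,0],[0,0,0],[0,0,0],[0,0,0],[0,0,0]], linear=[[-0.007,0,0],[-0.007,0,0],[-0.007,0,0],[-0.007,0,0],[-0.007,0,0],[-0.007,0,0],[-0.007,0,0],[-0.007,0,0],[-0.007,0,0],[-0.007,0,0]], fingers=[0,0,0,0,0,0,0,0,0,0])

```text
t: 16.18
tcp_pos: [519.8, -238.0, 55.4]
tool_rot: [3.141, -0.005, 0.066]
force: [4.5, 1.7, -3.8]
gripper_width: 11.9
finger_force: 107.2
```

Call:
move_arm(twist=[[0,0,0],[0,0,0],[0,0,0],[0,0,0],[0,0,0],[0,0,0],[0,0,0],[0,0,0],[0,0,0],[0,0,0]], linear=[[-0.007,0,0],[-0.007,0,0],[-0.007,0,0],[-0.007,0,0],[-0.007,0,0],[-0.007,0,0],[-0.007,0,0],[-0.007,0,0],[-0.007,0,0],[-0.007,0,0]], fingers=[0,0,0,0,0,0,0,0,0,0])

```text
t: 17.02
tcp_pos: [517.7, -238.1, 55.3]
tool_rot: [3.141, -0.005, 0.066]
force: [4.3, 1.0, -4.9]
gripper_width: 12.2
finger_force: 107.2
```

Call:
move_arm(twist=[[0,0,0],[0,0,0],[0,0,0],[0,0,0],[0,0,0],[0,0,0],[0,0,0],[0,0,0],[0,0,0],[0,0,0]], linear=[[-0.007,0,0],[-0.007,0,0],[-0.007,0,0],[-0.007,0,0],[-0.007,0,0],[-0.007,0,0],[-0.007,0,0],[-0.007,0,0],[-0.007,0,0],[-0.007,0,0]], fingers=[0,0,0,0,0,0,0,0,0,0])

```text
t: 17.85
tcp_pos: [515.6, -238.3, 55.3]
tool_rot: [3.141, -0.005, 0.066]
force: [4.5, 1.8, -3.9]
gripper_width: 12.0
finger_force: 107.2
```

Call:
move_arm(twist=[[0,0,0],[0,0,0],[0,0,0],[0,0,0],[0,0,0],[0,0,0],[0,0,0],[0,0,0],[0,0,0],[0,0,0]], linear=[[-0.007,0,0],[-0.007,0,0],[-0.007,0,0],[-0.007,0,0],[-0.007,0,0],[-0.007,0,0],[-0.007,0,0],[-0.007,0,0],[-0.007,0,0],[-0.007,0,0]], fingers=[0,0,0,0,0,0,0,0,0,0])

```text
t: 18.68
tcp_pos: [513.8, -238.4, 55.4]
tool_rot: [3.141, -0.006, 0.066]
force: [6.2, 1.2, -4.7]
gripper_width: 12.2
finger_force: 107.2
```

Call:
move_arm(twist=[[0,0,0],[0,0,0],[0,0,0],[0,0,0],[0,0,0],[0,0,0],[0,0,0],[0,0,0],[0,0,0],[0,0,0]], linear=[[-0.004,0,0],[-0.004,0,0],[-0.004,0,0],[-0.004,0,0],[-0.004,0,0],[-0.004,0,0],[-0.004,0,0],[-0.004,0,0],[-0.004,0,0],[-0.004,0,0]], fingers=[0,0,0,0,0,0,0,0,0,0])

```text
t: 19.52
tcp_pos: [513.8, -238.5, 55.6]
tool_rot: [3.14, -0.008, 0.066]
force: [8.8, 2.6, -5.9]
gripper_width: 12.1
finger_force: 107.2
```

Call:
move_arm(twist=[[0,0,0],[0,0,0],[0,0,0],[0,0,0],[0,0,0],[0,0,0],[0,0,0],[0,0,0],[0,0,0],[0,0,0]], linear=[[-0.01,0,0],[-0.01,0,0],[-0.01,0,0],[-0.01,0,0],[-0.01,0,0],[0,0,0],[0,0,0],[0,0,0],[0,0,0],[0,0,0]], fingers=[0,0,0,0,0,0,0,0,0,0])

```text
t: 20.35
tcp_pos: [513.8, -238.7, 55.9]
tool_rot: [3.139, -0.011, 0.066]
force: [14.1, 0.6, -7.6]
gripper_width: 12.1
finger_force: 107.2
```

Call:
move_arm(twist=[[0,0,0],[0,0,0],[0,0,0],[0,0,0],[0,0,0],[0,0,0],[0,0,0],[0,0,0],[0,0,0],[0,0,0]], linear=[[0,0,0],[0,0,0],[0,0,0],[0,0,0],[0,0,0],[0,0,0],[0,0,0],[0,0,0],[0,0,0],[0,0,0]], fingers=[0,0,0,0,0,0,0,0,0,0])

```text
t: 21.18
tcp_pos: [513.9, -238.7, 55.9]
tool_rot: [3.139, -0.011, 0.066]
force: [14.0, 1.8, -7.3]
gripper_width: 12.1
finger_force: 107.2
```

Call:
move_arm(twist=[[0,0,0],[0,0,0],[0,0,0],[0,0,0],[0,0,0],[0,0,0],[0,0,0],[0,0,0],[0,0,0],[0,0,0]], linear=[[0,0,0],[0,0,0],[0,0,0],[0,0,0],[0,0,0],[0,0,0],[0,0,0],[0,0,0],[0,0,0],[0,0,0]], fingers=[0,0,0,0,0,0,0,0,0,0])

```text
t: 22.02
tcp_pos: [513.9, -238.7, 55.9]
tool_rot: [3.139, -0.011, 0.066]
force: [14.0, 1.7, -7.7]
gripper_width: 12.3
finger_force: 107.2
```

Call:
move_arm(twist=[[0,0,0],[0,0,0],[0,0,0],[0,0,0],[0,0,0],[0,0,0],[0,0,0],[0,0,0],[0,0,0],[0,0,0]], linear=[[0.05,0,0],[0.05,0,0],[0.1,0,0],[0.1,0,0],[0.1,0,0],[0.05,0,0],[0.05,0,0],[0,0,0],[0,0,0],[0,0,0]], fingers=[0,0,0,0,0,0,0,0,0,0])

```text
t: 22.85
tcp_pos: [524.2, -237.4, 54.6]
tool_rot: [-3.141, -0.002, 0.066]
force: [-0.3, 0.3, -3.1]
gripper_width: 12.5
finger_force: 108.0
```

Call:
move_arm(twist=[[0,0,0],[0,0,0],[0,0,0],[0,0,0],[0,0,0],[0,0,0],[0,0,0],[0,0,0],[0,0,0],[0,0,0]], linear=[[0,0,-0.1],[0,0,-0.15],[0,0,-0.15],[0,0,-0.15],[0,0,-0.15],[0,0,-0.15],[0,0,-0.1],[0,0,-0.05],[0,0,0],[0,0,0]], fingers=[0,0,0,0,0,0,0,0,0,0])

```text
t: 23.68
tcp_pos: [524.3, -237.4, 84.7]
tool_rot: [-3.141, -0.002, 0.066]
force: [-0.2, 0.3, -2.6]
gripper_width: 12.6
finger_force: 108.0
```

Run:
```python
from h import *
to([489,-240,84.6],.066)
im,c=snap('scene','s4.png'); im2,c2=snap('wrist','w4.png')
h=cv2.cvtColor(im2,cv2.COLOR_RGB2HSV)
a=cv2.resize(im[145:205,270:345,::-1],(500,400),interpolation=cv2.INTER_CUBIC); b=im2[60:460,200:440,::-1]
cv2.imwrite('pics/m4.png',np.hstack([a,b]))
```

```text
t 23.68 pos [ 524.3 -237.4   84.7] rot [-3.1414e+00 -2.0000e-03  6.6400e-02] F [-0.2  0.3 -2.6] twist u [-0.002 -0.019  0.003] lin before turn u [-1.181  0.009  0.002] lin after turn u [-1.181  0.01   0.004]
```

View pics/m4.png

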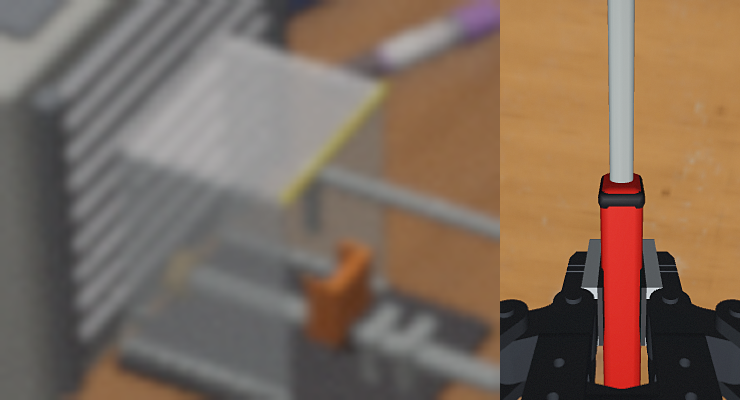

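The picture shows the nose at (312,215), up and clear of the drawn tab at (340,290). The rod sits unchanged in the fingers. I'll retract, raise it and carry it back.

Call:
move_arm(twist=[[0,0,0],[0,0,0],[0,0,0],[0,0,0],[0,0,0],[0,0,0],[0,0,0],[0,0,0],[0,0,0],[0,0,0]], linear=[[-0.2,0,0],[-0.4,0,0],[-0.5,0,0],[-0.6,0,0],[-0.5,0,0],[-0.3,0,-0.2],[0,0,-0.6],[0,0,-0.7],[0,0,-0.7],[0,0,-0.4]], fingers=[0,0,0,0,0,0,0,0,0,0])

```text
t: 24.62
tcp_pos: [450.3, -243.3, 165.6]
tool_rot: [3.139, -0.005, 0.066]
force: [0.8, -0.4, -2.0]
gripper_width: 12.1
finger_force: 107.9
```

Call:
move_arm(twist=[[0,0,0],[0,0,0],[0,0,0],[0,0,0],[0,0,0],[0,0,0],[0,0,0],[0,0,0],[0,0,0],[0,0,0]], linear=[[0,-0.3,0],[0,-0.6,0],[0,-0.9,0],[0,-0.9,0],[0,-0.9,0],[0,-0.9,0],[0,-0.9,0],[0,-0.9,0],[0,-0.9,0],[0,-0.9,0]], fingers=[0,0,0,0,0,0,0,0,0,0])

```text
t: 25.45
tcp_pos: [431.8, 2.0, 161.7]
tool_rot: [-3.141, -0.001, 0.066]
force: [0.2, -0.5, -2.3]
gripper_width: 12.4
finger_force: 108.0
```

Call:
move_arm(twist=[[0,0,-0.2],[0,0,-0.2],[0,0,-0.2],[0,0,-0.17],[0,0,0],[0,0,0],[0,0,0],[0,0,0],[0,0,0],[0,0,0]], linear=[[0.3,-0.9,0],[0.4,-0.9,0],[0.4,-0.9,0],[0.4,-0.9,0],[0.4,-0.9,0],[0.3,-0.8,0],[0,-0.3,0],[0,0,0],[0,0,0],[0,0,0]], fingers=[0,0,0,0,0,0,0,0,0,0])

```text
t: 26.28
tcp_pos: [478.6, 173.5, 162.1]
tool_rot: [3.141, -0.0, 0.147]
force: [0.1, 0.3, -2.6]
gripper_width: 12.1
finger_force: 107.9
```

```bash
python3 -c "
from h import *
to([521.7,223.5,95],.147)"
```

```text
t 26.28 pos [478.6 173.5 162.1] rot [ 3.1409e+00 -5.0000e-04  1.4660e-01] F [ 0.1  0.3 -2.6] twist u [ 0.006 -0.004 -0.004] lin before turn u [ 1.664 -1.44   2.238] lin after turn u [ 1.666 -1.438  2.238]
```

Call:
move_arm(twist=[[0,0,0],[0,0,0],[0,0,0],[0,0,0],[0,0,0],[0,0,0],[0,0,0],[0,0,0],[0,0,0],[0,0,0]], linear=[[0.4,-0.4,0],[0.6,-0.5,0],[0.4,-0.34,0],[0.265,-0.2,0],[0,0,0.4],[0,0,0.6],[0,0,0.6],[0,0,0.4],[0,0,0],[0,0,0]], fingers=[0,0,0,0,0,0,0,0,0,0])

```text
t: 27.12
tcp_pos: [521.4, 223.4, 101.6]
tool_rot: [3.141, 0.001, 0.146]
force: [-0.3, 0.0, -2.2]
gripper_width: 12.3
finger_force: 108.0
```

```bash
python3 -c "
from h import *
to([521.7,223.5,58],.147)"
```

```text
t 27.12 pos [521.4 223.4 101.6] rot [3.141e+00 1.200e-03 1.461e-01] F [-0.3  0.  -2.2] twist u [ 0.005  0.012 -0.008] lin before turn u [ 0.012 -0.002  1.452] lin after turn u [ 1.000e-02 -1.000e-03  1.452e+00]
```

Call:
move_arm(twist=[[0,0,0],[0,0,0],[0,0,0],[0,0,0],[0,0,0],[0,0,0],[0,0,0],[0,0,0],[0,0,0],[0,0,0]], linear=[[0,0,0.2],[0,0,0.3],[0,0,0.3],[0,0,0.2],[0,0,0.15],[0,0,0.1],[0,0,0.08],[0,0,0.07],[0,0,0],[0,0,0]], fingers=[0,0,0,0,0,0,0,0,0,0])

```text
t: 27.95
tcp_pos: [523.0, 224.6, 61.0]
tool_rot: [-3.142, -0.002, 0.147]
force: [0.2, -1.0, -1.9]
gripper_width: 12.0
finger_force: 108.0
```

Call:
move_arm(twist=[[0,0,0],[0,0,0],[0,0,0],[0,0,0],[0,0,0],[0,0,0],[0,0,0],[0,0,0],[0,0,0],[0,0,0]], linear=[[0,0,0.03],[0,0,0.03],[0,0,0.03],[0,0,0.02],[0,0,0],[0,0,0],[0,0,0],[0,0,0],[0,0,0],[0,0,0]], fingers=[0,0,0,0,0,0,0,0,0,0])

```text
t: 28.78
tcp_pos: [523.2, 224.2, 58.0]
tool_rot: [3.141, -0.003, 0.147]
force: [-0.6, -3.9, 4.0]
gripper_width: 12.0
finger_force: 108.8
```

Call:
move_arm(twist=[[0,0,0],[0,0,0],[0,0,0],[0,0,0],[0,0,0],[0,0,0],[0,0,0],[0,0,0],[0,0,0],[0,0,0]], linear=[[0,0.02,0],[0,0.02,0],[0,0,0],[0,0,0],[0,0,0],[0,0,0],[0,0,0],[0,0,0],[0,0,0],[0,0,0]], fingers=[0,0,0,8,18,30,50,70,90,100])

```text
t: 29.62
tcp_pos: [522.8, 223.3, 57.4]
tool_rot: [-3.142, -0.002, 0.147]
force: [-1.1, 0.1, -0.7]
gripper_width: 73.2
finger_force: 0.0
```

Call:
move_arm(twist=[[0,0,0],[0,0,0],[0,0,0],[0,0,0],[0,0,0],[0,0,0],[0,0,0],[0,0,0],[0,0,0],[0,0,0]], linear=[[0,0,0],[0,0,0],[0,0,-0.2],[0,0,-0.5],[0,0,-0.7],[0,0,-0.7],[0,0,-0.7],[0,0,-0.4],[0,0,-0.2],[0,0,0]], fingers=[100,100,100,100,100,100,100,100,100,100])

```text
t: 30.45
tcp_pos: [523.9, 223.6, 161.4]
tool_rot: [-3.141, -0.006, 0.147]
force: [0.6, 1.1, 0.3]
gripper_width: 85.3
finger_force: 0.0
```

Run:
```python
from h import *
to([521.7,223.5,150],.147)
im,c=snap('wrist','w5.png')
h=cv2.cvtColor(im,cv2.COLOR_RGB2HSV).astype(int); m=((h[...,0]<6)|(h[...,0]>172))&(h[...,1]>150)&(h[...,2]>60)
n,l,st,_=cv2.connectedComponentsWithStats(m.astype(np.uint8)); k=1+st[1:,4].argmax(); ys,xs=np.nonzero(l==k); print(st[k])
p=np.array([plane(c,x,y,86) for x,y in zip(xs[::7],ys[::7])]);me=p.mean(0);w,v=np.linalg.eigh(np.cov(p[:,:2].T));d=v[:,1];t=(p[:,:2]-me[:2])@d
print(me,np.arctan2(*d[::-1]),'mid',me[:2]+d*(t.max()+t.min())/2,np.ptp(t))
```

```text
t 30.45 pos [523.9 223.6 161.4] rot [-3.1412 -0.0056  0.147 ] F [0.6 1.1 0.3] twist u [-0.004 -0.053 -0.   ] lin before turn u [-0.073 -0.008  0.381] lin after turn u [-0.071 -0.008  0.381]
[ 309  200   24  138 3092]
[516.35215793 221.52417006  86.        ] -2.99249103612909 mid [513.78731223 221.13888807] 88.95376244385942
```

View pics/w5.png

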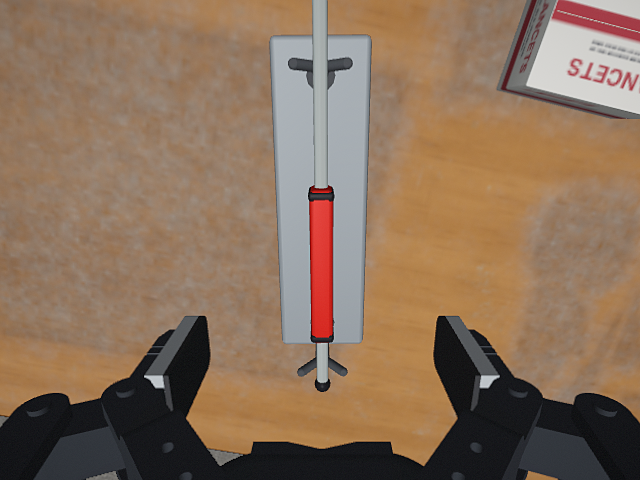

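The rod lies in both forks, centred at column 320, about 1 mm from where it started. I'm handing in the job.

```bash
python3 -c "
from plant import order
print(order.close_job())"
```

```text
the job is handed in; nothing more can be done
None
```

The job is handed in (no verdict returned): bolt drawn to its stop and held there at about 15 N for over 1.5 s, rod back in both forks about 1 mm from its starting place, and the jar, lancet box and pen not touched.

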